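# Pipette poised over a vial on the balance

### The arm

A 7-joint arm with a two-finger parallel gripper is mounted at the origin on the work surface. World frame = base frame: x ahead of the robot, y to its left, z up, the work surface at z = 0. Lengths are in m, angles in rad, forces in N, time in s.
With the tool pointing down it reaches from about 0.4 to 0.925 m from the base axis. Payload 4.1 kg.
Tool frame: the origin (TCP) lies midway between the tips of the shut fingers; the grasp point (between the pads) lies 19 mm behind it; z points along the fingers, y is the line along which they close (so a half turn about z gives the same grasp; the last joint's range is limited). The gripper opens to 85 mm and grips with 20 to 120 N. Pads are 22 mm wide; open, the fingers measure 114 mm over their backs; the gripper's body (76 mm by 85 mm) begins 54 mm behind the grasp point. The pads swing forward as they close: fully open they stand 13 mm farther back than shut.
Start: joints at [-1.33, 0.398, 0.045, 1.537, -0.019, 1.207, -0.051], TCP at [0.217, 0.613, 0.231] pointing down, gripper open.
Joint ranges: [-2.82, 2.82], [-0.49, 2.23], [-1.37, 1.46], [0, 2.46], [-1.36, 4.5], [0.23, 2], [-2.94, 2.94]. Speed limits (rad/s): [2.57, 2.57, 3.14, 3.14, 3.14, 3.14, 3.14].

### API

Orientations are given as [roll, pitch, yaw] about the fixed x, y, z axes, in that order (R = Rz(yaw) Ry(pitch) Rx(roll)).
In Python, from station import env gives the robot as it stands.
- The arm moves only by the tool apply_moves, never from a script. Its argument "targets" is a list of rows, each an object with "turn": the turn, a rotation vector about the world's x, y, z scaled (see below), a list of three; "slide": the shift along the world's x, y, z scaled (see below), a list of three; "grip": the closure, from -1 (fully open) to 1 (shut). A call has 1 to 12 rows; each row is the pose to reach, as a shift and turn from the pose commanded when the call began; what a row does not reach only later rows make up. The controller multiplies each number of a shift by 150 mm and each number of a turn by 0.5 rad. A row lasts 1/12 s, in which the tool goes at most 41.7 mm and 7.16 degrees, less where a joint would pass 70% of its speed; a pose out of reach is approached as far as the arm can. A call with a number of a shift or a turn outside -1 to 1 is refused whole. A call with a gripper value outside its range is refused whole. The fingers move at their own pace and stop on an object; "grip_force" is the grip in N (left out, the last holds). Time passes only in rows, so rows that repeat a pose let the fingers close. It gives the time, the measured TCP pose, the force, the opening and the grip force at its end, in the units of the state.
- env.observe(): the state, without advancing time (a new reading comes with each control period).
- env.grab_frame(name): name is "scene" or "top" or "wrist"; returns a dict with "color" (420x560x3 uint8, red, green, blue), "fx", "fy", "cx", "cy" (pixels), "world_to_cam" (4x4, takes a point from world to camera coordinates). Camera axes: x right, y down, z forward; pixel columns grow to the right and rows downward; lengths in m; the calibration is good to about 2 mm. The wrist camera is an equidistant fisheye: a pixel r from the principal point sees the ray r / f radians off the axis. A picture is of the moment at which its call begins. There is no depth.
- env.finish_job(): hands the job in; it is judged then, once.
The state is a dict: "time": time; "joint_positions": joint angles; "qd": joint speeds; "joint_torque": joint torques, N m; "ee_pos": TCP position; "eef_rot": TCP orientation; "ft_force": force on the tool from outside, world axes, zero at the start; "ft_torque": the same for the moment, N m; "gripper_width": finger opening in m; "grasp_force": force on a finger pad.
Only numpy, scipy, OpenCV 4.12 (cv2) and the standard library are available. Lean on these libraries where they do the work, as an engineer would, in place of code of your own. Each camera call takes 0.05 s, during which the arm holds its last target. There are 200 camera calls.

### The job

Take the open glass vial from the blue tray, set it down gently and upright in the middle of the balance's pan inside the clear draught ring, and let go of it. Then lift the pipette with the yellow button out of its stand, carry it clear of the bottles and over the ring, and finish still holding it, upright and motionless, with its tip centred about one centimetre above the vial's mouth, ready to dispense. The pipette must never touch the vial, the ring or the balance, and everything else stays where it stands.

Things in the scene. Friction and masses are not known exactly. Their poses are not given: they have to be found in the camera images.
- vial: the task's vial: clear glass with a white writing band, open, no cap; body 28 mm in diameter and straight up to 44 mm, then a neck 21 mm and a rim 23 mm in diameter, 58 mm tall, about 22 g. Origin: centre of its underside, z up along its axis. It starts upright in the tray, in any of three places 70 mm apart along the tray; the other two hold capped vials
- vial_mouth (a point): centre of the open vial's mouth, at the height of its rim, 58 mm above its underside; the opening is 19 mm in diameter
- pan (a point): centre of the top face of the balance's round steel pan, 74 mm in diameter, 82 mm above the table; the pan rests on the overload spring, which sinks 1 mm at about 2.5 N and meets its stop at 3 mm
- balance: white laboratory balance, fixed, 190 mm wide; origin on the table under the pan's centre; keypad end along its own -x, to 170 mm from the origin, back end at 95 mm. The housing's top is 70 mm above the table
- tray: shallow blue plastic tray, 220 by 110 mm, long side along its x, wall 12 mm high, floor 2 mm thick, fixed; origin under its centre
- pipette: the task's pipette: short hand pipette, white handle, yellow button, band and tip, 156 mm tall, about 45 g, hanging upright in the stand with its tip 12 mm above the table. Origin: lower end of the tip; z up along its axis. Above the handle the plunger, 16 mm in diameter, ends at 156 mm. A finger hook sticks out along +x to 33 mm from the axis, at 127 to 140 mm
- stand: grey pipette stand, fixed, 200 by 100 mm, long side along its x, top plate 70 mm wide with its upper face 97 mm above the table; two 16 mm holes at x = -45 and +45 mm in which the pipettes hang by the underside of their handles; lift one straight up by 90 mm to clear the plate. Origin under its centre
- blue_pipette: bystander: the same pipette with a blue button, in the other hole of the stand
- capped_a: bystander: vial with a red cap, 64 mm tall, in the tray; origin at its underside
- capped_b: bystander: vial with a red cap, 64 mm tall, in the tray; origin at its underside
- dropper_a: bystander: amber dropper bottle with yellow stopper, 54 mm in diameter, 133 mm tall; origin at its underside; beside the balance
- dropper_b: bystander: amber dropper bottle like the other, on the balance's other side
- jar_a: bystander: glass jar with red lid, 66 mm in diameter, 92 mm tall; origin at its underside
- jar_b: bystander: glass jar with red lid like the other
- pipette_handle (a point): middle of the yellow pipette's handle, 112 mm above its tip: a 24 by 24 mm square bar with flat sides facing the pipette's x and y, from 85 to 140 mm above the tip; grip it across y (the hook is on +x). Below it a 12 mm shank, then the slim tip
- ring_top (a point): centre of the draught ring's upper edge, 125 mm above the table: a clear upright ring with grey edge around the pan, 142 mm inner and 148 mm outer diameter, open above, fixed to the balance
Things that resemble listed ones, but are neither listed nor needed, are in the scene too. What is shaped like the vial but green, orange or purple is not meant.

How it is judged:
On the way, in this order (a step that is already met when the one before it is completed fails the run):
1. the open vial stands upright in the middle of the pan, let go (horizontal distance between vial and pan below 0.018 m and z of vial in the frame of pan between -0.003 and 0.003 m and angle between vial's own z axis and vertical below 0.1 rad and contact force between vial and the arm below 0.05 N and contact force between vial and the fingers below 0.05 N and linear speed of vial below 0.02 m/s), for 0.3 s.
2. the yellow pipette is lifted clear of its stand (z of pipette in the frame of stand above 0.098 m and contact force between the fingers and pipette above 0.5 N), for 0.1 s.
At the end, for the whole second after the job is handed in: Open vial upright (6 deg) and untouched on the pan, within 18 mm of its centre; yellow pipette held in the fingers, upright within 10 deg, still, tip within 6 mm of the mouth's axis and 3 to 18 mm above the rim, touching neither vial nor balance (horizontal distance between vial and pan below 0.018 m and z of vial in the frame of pan between -0.003 and 0.003 m and angle between vial's own z axis and vertical below 0.1 rad and contact force between vial and the arm below 0.05 N and contact force between vial and the fingers below 0.05 N and horizontal distance between pipette and vial_mouth below 0.006 m and z of pipette in the frame of vial_mouth between 0.003 and 0.018 m and angle between pipette's own z axis and vertical below 0.17 rad and linear speed of pipette below 0.02 m/s and contact force between the fingers and pipette above 0.5 N and contact force between pipette and vial below 0.05 N and contact force between pipette and balance below 0.05 N); the arm keeps its last pose, push and grip.
It fails at once if the pipette touches the vial, the ring or the balance (contact force between pipette and vial above 0.05 N or contact force between pipette and balance above 0.05 N).
It fails at once if the vial is slammed or pressed hard (over 25 N) onto the balance (contact force between vial and balance above 25 N).
It fails at once if a bystander is shifted by more than 25 mm or tipped (distance of any of blue_pipette, capped_a, capped_b, dropper_a, dropper_b, jar_a, jar_b from where it was at the start of the episode above 0.025 m or angle between any of blue_pipette, capped_a, capped_b, dropper_a, dropper_b, jar_a, jar_b's own z axis and vertical above 0.4 rad).
It also fails if it takes over 64 s, if anything falls off the work surface, if the arm or the gripper's body presses on something with over 40 N, if the wrist force passes 120 N, or if a joint passes its speed limit or range.

## Working session

There is one attempt and no reset: what is moved stays moved. The work goes in short steps, Python scripts to look and compute and a tool call to move; the robot and the scene stay as the last step left them, time stands still between calls to the robot, and variables do not carry over. Pictures are saved under pics/ and viewed, at most 10 in all, crops included, and the job is handed in when it is done.

Besides the shell and the picture viewer there is one more tool, called after "Call:" as name([rows], argument=value, ...), one row to a line, values as JSON. apply_moves: Moves the arm, as the interface text tells. Its arguments: {"type":"object","properties":{"targets":{"type":"array","items":{"type":"object","properties":{"turn":{"type":"array","items":{"type":"number"}},"slide":{"type":"array","items":{"type":"number"}},"grip":{"type":"number"}}}},"grip_force":{"type":"number"}},"required":["targets"]}

```bash
mkdir -p pics; ls; python3 - <<'E'
from station import env
import cv2,numpy as np
print(env.observe())
for n in("scene","top"):
    f=env.grab_frame(n);cv2.imwrite(f"pics/{n}0.png",f["color"][:,:,::-1]);np.savez(f"pics/{n}0.npz",**f)
    print(n,f["fx"],f["fy"],f["cx"],f["cy"],np.round(f["world_to_cam"],4).tolist())
E
```

```text
pics
{'time': 0.0, 'joint_positions': array([-1.33000563,  0.39920768,  0.04502984,  1.53789838, -0.01870072,
        1.20690286, -0.05071767]), 'qd': array([-0.00169601,  0.00204407,  0.00067863,  0.00093214,  0.00030895,
       -0.00045094, -0.00169187]), 'joint_torque': array([ 4.51619835e-04, -4.75120497e+01,  1.36497494e+00, -2.54218376e+01,
        1.16921830e-02,  9.31095768e-03, -1.04554164e-05]), 'ee_pos': array([0.21640104, 0.61223473, 0.23024508]), 'eef_rot': array([-3.13960246e+00,  1.35909966e-04,  2.80189964e+00]), 'ft_force': array([-0.48571279, -0.48077984, -0.71356337]), 'ft_torque': array([-0.01531369,  0.03109954, -0.02335641]), 'grasp_force': 0.0, 'gripper_width': 0.08548255422045972}
scene 434.31960281288593 434.31960281288593 282.29063735574306 208.38271095733526 [[-0.8049, 0.5934, -0.0032, 0.4341], [0.4988, 0.6736, -0.5454, -0.2693], [-0.3215, -0.4405, -0.8382, 1.4032], [0.0, 0.0, 0.0, 1.0]]
top 439.77821046789074 439.77821046789074 282.92403142633134 206.30544895108932 [[-0.0098, -0.9999, 0.0053, 0.0393], [-0.9975, 0.0094, -0.0707, 0.5699], [0.0706, -0.0059, -0.9975, 1.1936], [0.0, 0.0, 0.0, 1.0]]
```

View pics/scene0.png

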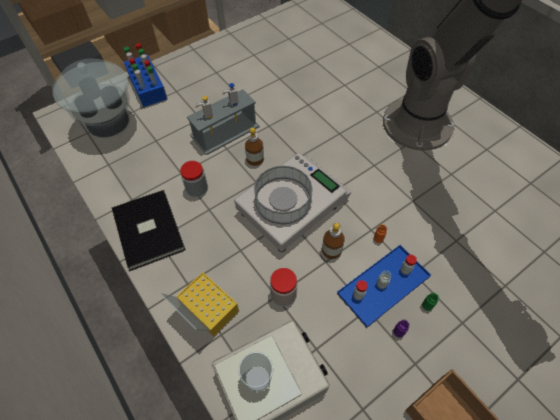

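View pics/top0.png

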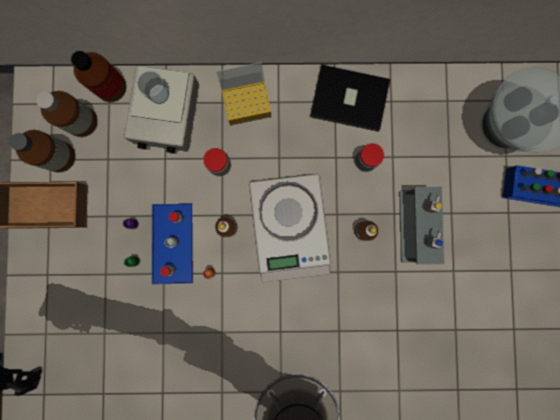

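The open vial is the middle one in the tray, at top (171,242) and scene (384,280). Candidates and their top-view pixels:
- Capped red vials at (175,216) and (166,271).
- Orange vial at (209,272).
- Green vial at (132,261).
- Purple vial at (130,224).

The yellow pipette is at top (435,204) and scene (207,105). The blue one is at (437,240). Next is a close crop to check these.

```bash
python3 - <<'E'
import cv2,numpy as np
t=cv2.imread("pics/top0.png");s=cv2.imread("pics/scene0.png")
def c(i,u,v,w,h):return cv2.resize(i[v:v+h,u:u+w],(400,300),interpolation=cv2.INTER_CUBIC)
cv2.imwrite("pics/crop0.png",np.vstack([np.hstack([c(t,390,180,80,60+0),c(s,180,80,100,75)]),np.hstack([c(t,120,195,120,90),c(s,330,230,120,90)])]))
E
```

```text
(no output)
```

View pics/crop0.png

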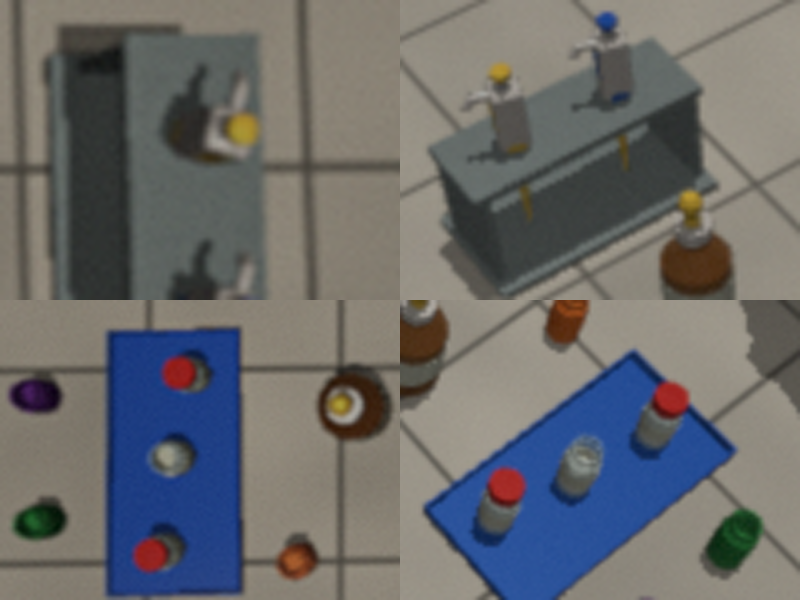

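The crop confirms the choice: the open vial is the middle one, with its rim near top (169,241.5) and scene (386,274). The yellow pipette's hook points up in the top image (world +x).

```bash
cat > h.py <<'E'
import cv2,numpy as np
def ray(f,u,v,fish=False):
    M=np.array(f["world_to_cam"]);R,t=M[:3,:3],M[:3,3]
    a=np.array([(u-f["cx"])/f["fx"],(v-f["cy"])/f["fy"]])
    if fish:
        th=np.hypot(*a);d=np.r_[a/max(th,1e-9)*np.sin(th),np.cos(th)]
    else: d=np.r_[a,1]
    d=R.T@d
    return -R.T@t,d/np.linalg.norm(d)
def tri(*rs):
    A=sum(np.eye(3)-np.outer(d,d) for o,d in rs);b=sum((np.eye(3)-np.outer(d,d))@o for o,d in rs)
    p=np.linalg.solve(A,b);return p,max(np.linalg.norm(np.cross(p-o,d)) for o,d in rs)
def plane(r,z):
    o,d=r;return o+d*(z-o[2])/d[2]
def blobs(img,lo,hi,roi,amin=8):
    h=cv2.cvtColor(img,cv2.COLOR_RGB2HSV);m=cv2.inRange(h,lo,hi);k=np.zeros_like(m);u,v,w,q=roi;k[v:v+q,u:u+w]=255
    n,l,s,c=cv2.connectedComponentsWithStats(m&k)
    return [(c[i].round(2),int(s[i,4])) for i in range(1,n) if s[i,4]>=amin],m&k
E
python3 - <<'E'
from h import *
T=dict(np.load("pics/top0.npz"));S=dict(np.load("pics/scene0.npz"))
print("vial rim",tri(ray(T,169.2,241.5),ray(S,386.1,274.1)))
y=(18,130,120),(35,255,255)
a=blobs(T["color"],*y,(415,185,40,35),4)[0];b=blobs(S["color"],*y,(190,90,40,25),4)[0];print(a,b)
g=lambda l:max(l,key=lambda q:q[1])[0]
b=[min(b,key=lambda q:q[0][1])]
print("button",tri(ray(T,*g(a)),ray(S,*g(b))))
r1=(0,140,90),(8,255,255)
a=sorted(blobs(T["color"],*r1,(150,200,45,85))[0],key=lambda q:q[0][1]);b=sorted(blobs(S["color"],*r1,(345,245,80,60))[0],key=lambda q:-q[0][0]);
print(a,b)
if len(a)==2==len(b):print("caps",[tri(ray(T,*p[0]),ray(S,*q[0])) for p,q in zip(a,b[::-1])],[tri(ray(T,*p[0]),ray(S,*q[0])) for p,q in zip(a,b)])
_,m=blobs(T["color"],(100,120,60),(125,255,255),(140,195,60,95));r=cv2.minAreaRect(cv2.findNonZero(m));print("tray",r,plane(ray(T,*r[0]),.006))
def c(i,u,v,w,h):return cv2.resize(i[v:v+h,u:u+w,::-1],(400,300),interpolation=cv2.INTER_CUBIC)
cv2.imwrite("pics/crop1.png",np.hstack([c(T["color"],240,175,104,78),c(S["color"],232,155,104,78)]))
E
```

```text
vial rim (array([0.47634653, 0.33544305, 0.06571926]), np.float64(0.0007172480055136006))
[(array([438.12, 205.31]), 26)] [(array([204.5,  97.5]), 14)]
button (array([ 0.55930789, -0.34151783,  0.1713975 ]), np.float64(0.0010778553589178763))
[(array([173.91, 216.38]), 56), (array([165.53, 270.78]), 55)] [(array([411.03, 259.06]), 64), (array([361.36, 285.79]), 67)]
caps [(array([0.54334417, 0.32297966, 0.0647731 ]), np.float64(0.000369696965142921)), (array([0.40026157, 0.34344674, 0.06847573]), np.float64(0.0003730989328028496))] [(array([0.50715223, 0.33249087, 0.19993404]), np.float64(0.050388202514857656)), (array([ 0.44546773,  0.33196826, -0.03713883]), np.float64(0.06387658188620383))]
tray ((171.5, 243.5), (79.0, 39.0), 90.0) [0.47086044 0.34356245 0.006     ]
```

View pics/crop1.png

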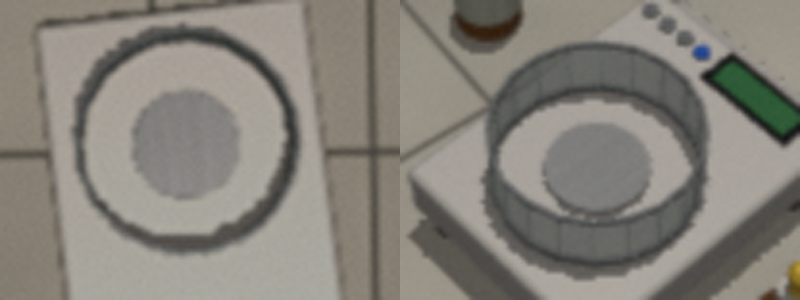

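The pan centre is at top (288.4,212.4) and scene (283.5,198.4). The ring is clear, with a grey edge around it. Moving above the vial.

Call:
apply_moves([
  {"slide": [0.25,-0.25,0],"turn": [0,0,0.1],"grip": -1},
  {"slide": [0.5,-0.5,0],"turn": [0,0,0.2],"grip": -1},
  {"slide": [0.75,-0.75,0],"turn": [0,0,0.3],"grip": -1},
  {"slide": [0.9,-0.95,0],"turn": [0,0,0.4],"grip": -1},
  {"slide": [0.9,-1,0],"turn": [0,0,0.4],"grip": -1},
  {"slide": [0.9,-1,0],"turn": [0,0,0.4],"grip": -1},
])

```text
time: 0.6
ee_pos: [0.3587, 0.4541, 0.2311]
eef_rot: [-3.136, 0.004, 2.988]
ft_force: [1.6, -1.2, -0.2]
gripper_width: 0.0853
grasp_force: 0.0
```

Call:
apply_moves([
  {"slide": [0.2,-0.2,0],"grip": -1},
  {"slide": [0.4,-0.4,0],"grip": -1},
  {"slide": [0.6,-0.6,0],"grip": -1},
  {"slide": [0.82,-0.86,0],"grip": -1},
  {"slide": [0.82,-0.86,0],"grip": -1},
  {"slide": [0.82,-0.86,0],"grip": -1},
  {"slide": [0.82,-0.86,0],"grip": -1},
])

```text
invalid input at $.targets[0]: expected keys turn, slide, grip
```

```bash
python3 - <<'E'
from station import env
from h import *
T=dict(np.load("pics/top0.npz"));S=dict(np.load("pics/scene0.npz"))
print("pan",tri(ray(T,288.36,212.44),ray(S,283.5,198.4)),plane(ray(T,288.36,212.44),.082),plane(ray(S,283.5,198.4),.082))
f=env.grab_frame("wrist");np.savez("pics/w1.npz",**f);cv2.imwrite("pics/w1.png",f["color"][:,:,::-1])
o=env.observe();print(o["ee_pos"],o["eef_rot"])
print(f["fx"],f["cx"],f["cy"],np.round(f["world_to_cam"],3).tolist())
E
```

```text
pan (array([0.54974974, 0.02008241, 0.08219997]), np.float64(9.775126556417295e-05)) [0.54968712 0.02014291 0.082     ] [0.54974005 0.01990538 0.082     ]
[0.35560272 0.45806319 0.23114909] [-3.13945607e+00  1.56580007e-03  2.99257707e+00]
325.19226210127806 287.29172960057184 209.97164579616523 [[0.151, 0.988, -0.004, -0.503], [0.952, -0.145, 0.269, -0.312], [0.265, -0.045, -0.963, 0.303], [0.0, 0.0, 0.0, 1.0]]
```

View pics/w1.png

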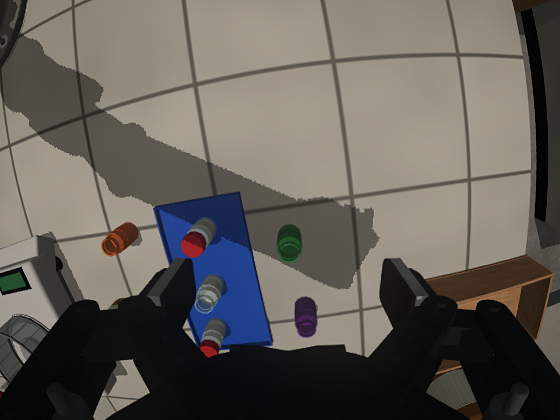

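The wrist view shows the open vial's rim near (205,301), between the two red caps at (192,245) and (210,350). Fusing that with the other two views.

Call:
apply_moves([
  {"slide": [0.2,-0.2,0],"turn": [0,0,0],"grip": -1},
  {"slide": [0.4,-0.4,0],"turn": [0,0,0],"grip": -1},
  {"slide": [0.6,-0.65,0],"turn": [0,0,0],"grip": -1},
  {"slide": [0.6,-0.86,0],"turn": [0,0,0],"grip": -1},
  {"slide": [0.6,-0.86,0],"turn": [0,0,0],"grip": -1},
  {"slide": [0.6,-0.86,0],"turn": [0,0,0],"grip": -1},
])

```text
time: 1.15
ee_pos: [0.442, 0.3322, 0.2311]
eef_rot: [-3.141, -0.001, 2.998]
ft_force: [-1.3, 0.2, 0.2]
gripper_width: 0.0851
grasp_force: 0.0
```

```bash
python3 - <<'E'
from station import env
from h import *
T=dict(np.load("pics/top0.npz"));S=dict(np.load("pics/scene0.npz"));W=dict(np.load("pics/w1.npz"))
print(tri(ray(T,169.2,241.5),ray(S,386.1,274.1),ray(W,205,301,True)),plane(ray(W,205,301,True),.06))
f=env.grab_frame("wrist");np.savez("pics/w2.npz",**f)
o=env.observe();print(o["ee_pos"],o["eef_rot"])
def px(f,p):
    q=(f["world_to_cam"]@np.r_[p,1])[:3];th=np.arctan2(np.hypot(q[0],q[1]),q[2]);return np.array([f["cx"],f["cy"]])+f["fx"]*th*q[:2]/np.hypot(*q[:2])
print(px(f,[.4745,.334,.06]),px(f,[.4745,.334,.002]))
u,v=px(f,[.4745,.334,.04]).astype(int);u0=max(0,u-60);v0=min(max(0,v-45),330);print(u0,v0)
cv2.imwrite("pics/w2.png",cv2.resize(f["color"][v0:v0+90,u0:u0+120,::-1],(800,600),interpolation=cv2.INTER_CUBIC))
E
```

```text
(array([0.47446568, 0.33698673, 0.05785988]), np.float64(0.00332066337026329)) [0.47192231 0.34090551 0.06      ]
[0.44098876 0.33457463 0.23120649] [ 3.14075752e+00 -9.15597959e-04  3.00185995e+00]
[293.02060265 221.70509973] [292.1711833  207.03867773]
232 171
```

View pics/w2.png

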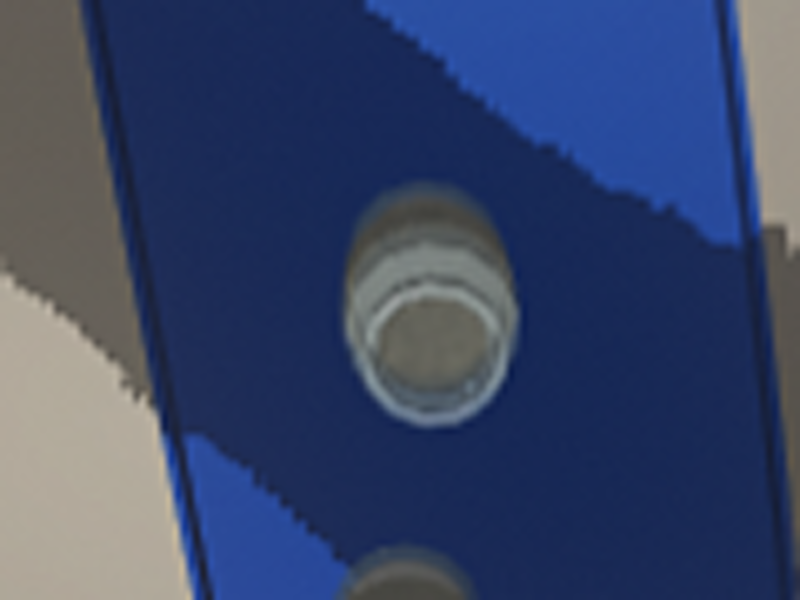

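The wrist close-up shows the open vial, uncapped, with its rim centre at crop (433,352), which is image pixel (296.9,223.8).

```bash
python3 - <<'E'
from h import *
T=dict(np.load("pics/top0.npz"));S=dict(np.load("pics/scene0.npz"));W=dict(np.load("pics/w2.npz"))
w=ray(W,296.9,223.8,True)
print(plane(w,.06),tri(ray(T,169.2,241.5),w),tri(ray(S,386.1,274.1),w),tri(ray(T,169.2,241.5),ray(S,386.1,274.1),w))
E
```

```text
[0.47726788 0.33758993 0.06      ] (array([0.47717947, 0.3371083 , 0.05897705]), np.float64(0.000614510402477312)) (array([0.47564553, 0.33681054, 0.06579066]), np.float64(0.0008920651775404025)) (array([0.4760331 , 0.33622068, 0.06471636]), np.float64(0.0014611504516907116))
```

Call:
apply_moves([
  {"slide": [0.12,0.01,0],"turn": [0,0,0],"grip": -1},
  {"slide": [0.23,0.02,-0.15],"turn": [0,0,0],"grip": -1},
  {"slide": [0.23,0.02,-0.35],"turn": [0,0,0],"grip": -1},
  {"slide": [0.23,0.02,-0.55],"turn": [0,0,0],"grip": -1},
  {"slide": [0.23,0.02,-0.75],"turn": [0,0,0],"grip": -1},
  {"slide": [0.23,0.02,-0.9],"turn": [0,0,0],"grip": -1},
  {"slide": [0.23,0.02,-0.9],"turn": [0,0,0],"grip": -1},
])

```text
time: 1.78
ee_pos: [0.4711, 0.3375, 0.091]
eef_rot: [-3.135, -0.008, 3.006]
ft_force: [-0.7, -0.4, -0.5]
gripper_width: 0.0858
grasp_force: 0.0
```

Call:
apply_moves([
  {"slide": [0,0,-0.1],"turn": [0,0,0],"grip": -1},
  {"slide": [0,0,-0.2],"turn": [0,0,0],"grip": -1},
  {"slide": [0,0,-0.3],"turn": [0,0,0],"grip": -1},
  {"slide": [0,0,-0.4],"turn": [0,0,0],"grip": -1},
  {"slide": [0,0,-0.53],"turn": [0,0,0],"grip": -1},
  {"slide": [0,0,-0.53],"turn": [0,0,0],"grip": -1},
  {"slide": [0,0,-0.53],"turn": [0,0,0],"grip": -1},
])

```text
time: 2.37
ee_pos: [0.4753, 0.3386, 0.0172]
eef_rot: [3.141, -0.001, 3.004]
ft_force: [0.2, 0.3, 0.8]
gripper_width: 0.0853
grasp_force: 0.0
```

Call:
apply_moves([
  {"slide": [0,0,0],"turn": [0,0,0],"grip": -0.5},
  {"slide": [0,0,0],"turn": [0,0,0],"grip": 0},
  {"slide": [0,0,0],"turn": [0,0,0],"grip": 0.3},
  {"slide": [0,0,0],"turn": [0,0,0],"grip": 0.6},
  {"slide": [0,0,0],"turn": [0,0,0],"grip": 1},
  {"slide": [0,0,0],"turn": [0,0,0],"grip": 1},
  {"slide": [0,0,0],"turn": [0,0,0],"grip": 1},
  {"slide": [0,0,0],"turn": [0,0,0],"grip": 1},
  {"slide": [0,0,0],"turn": [0,0,0],"grip": 1},
  {"slide": [0,0,0],"turn": [0,0,0],"grip": 1},
], grip_force=20)

```text
time: 3.2
ee_pos: [0.4765, 0.3372, 0.0176]
eef_rot: [3.141, 0.001, 3.002]
ft_force: [-1.2, -0.2, 5.7]
gripper_width: 0.0248
grasp_force: 19.8
```

Call:
apply_moves([
  {"slide": [0,0,0.1],"turn": [0,0,0],"grip": 1},
  {"slide": [0,0,0.3],"turn": [0,0,0],"grip": 1},
  {"slide": [0,0,0.5],"turn": [0,0,0],"grip": 1},
  {"slide": [0,0,0.7],"turn": [0,0,0],"grip": 1},
  {"slide": [0,0,0.9],"turn": [0,0,0],"grip": 1},
  {"slide": [0,0,1],"turn": [0,0,0],"grip": 1},
  {"slide": [0,0,1],"turn": [0,0,0],"grip": 1},
  {"slide": [0,0,1],"turn": [0,0,0],"grip": 1},
])

```text
time: 3.87
ee_pos: [0.4763, 0.337, 0.1673]
eef_rot: [3.14, 0.001, 3.002]
ft_force: [-0.6, 0.2, -0.5]
gripper_width: 0.025
grasp_force: 20.0
```

```bash
python3 - <<'E'
from station import env
from h import *
o=env.observe();print(o["ee_pos"],o["eef_rot"],o["ft_force"],o["gripper_width"],o["grasp_force"])
f=env.grab_frame("wrist");s=env.grab_frame("scene");np.savez("pics/w3.npz",**f);np.savez("pics/s3.npz",**s)
M=s["world_to_cam"]@np.r_[o["ee_pos"],1];u=int(s["cx"]+s["fx"]*M[0]/M[2]);v=int(s["cy"]+s["fy"]*M[1]/M[2]);print(u,v)
a=cv2.resize(f["color"][150:410,150:410],(400,400));b=s["color"][v-40:v+40,u-40:u+40];print(u-40,v-40)
b=cv2.resize(b,(400,400),interpolation=cv2.INTER_CUBIC)
cv2.imwrite("pics/c3.png",np.hstack([a,b])[:,:,::-1])
E
```

```text
[0.47633484 0.33699651 0.16725513] [3.14042186e+00 8.31711499e-04 3.00181740e+00] [-0.56759609  0.19370774 -0.47396493] 0.025038769251073466 19.965946506424643
395 255
355 215
```

View pics/c3.png

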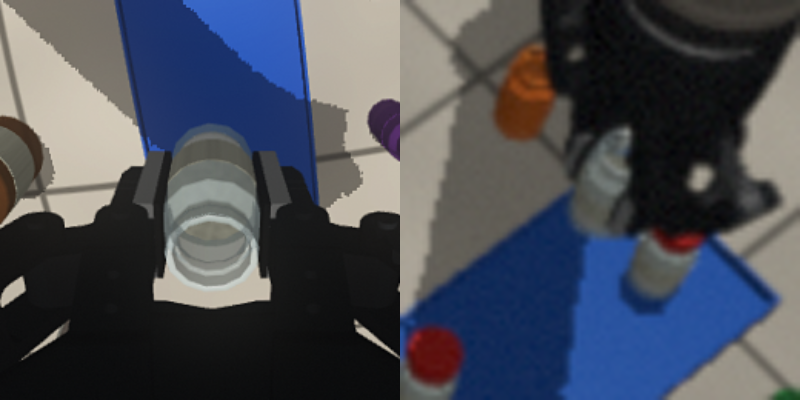

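The vial is held upright between the pads, and the scene crop shows it clear of the tray. Carrying it to the pan.

Call:
apply_moves([
  {"slide": [0,0,0.1],"turn": [0,0,0],"grip": 1},
  {"slide": [0.02,-0.04,0.2],"turn": [0,0,0],"grip": 1},
  {"slide": [0.05,-0.15,0.2],"turn": [0,0,0],"grip": 1},
  {"slide": [0.1,-0.3,0.2],"turn": [0,0,0],"grip": 1},
  {"slide": [0.15,-0.45,0.2],"turn": [0,0,0],"grip": 1},
  {"slide": [0.2,-0.6,0.2],"turn": [0,0,0],"grip": 1},
  {"slide": [0.25,-0.75,0.2],"turn": [0,0,0],"grip": 1},
  {"slide": [0.3,-0.9,0.2],"turn": [0,0,0],"grip": 1},
  {"slide": [0.3,-1,0.2],"turn": [0,0,0],"grip": 1},
])

```text
time: 4.72
ee_pos: [0.5214, 0.1834, 0.195]
eef_rot: [-3.138, -0.002, 2.999]
ft_force: [0.8, -0.1, -0.3]
gripper_width: 0.0254
grasp_force: 20.0
```

Call:
apply_moves([
  {"slide": [0.05,-0.15,0],"turn": [0,0,0],"grip": 1},
  {"slide": [0.1,-0.3,0],"turn": [0,0,0],"grip": 1},
  {"slide": [0.13,-0.45,0],"turn": [0,0,0],"grip": 1},
  {"slide": [0.16,-0.6,0],"turn": [0,0,0],"grip": 1},
  {"slide": [0.18,-0.75,0],"turn": [0,0,0],"grip": 1},
  {"slide": [0.19,-0.9,0],"turn": [0,0,0],"grip": 1},
  {"slide": [0.19,-1,0],"turn": [0,0,0],"grip": 1},
  {"slide": [0.19,-1,0],"turn": [0,0,0],"grip": 1},
])

```text
time: 5.38
ee_pos: [0.5485, 0.0325, 0.1956]
eef_rot: [-3.139, -0.002, 2.996]
ft_force: [-0.3, -0.9, 0.6]
gripper_width: 0.0245
grasp_force: 20.0
```

Call:
apply_moves([
  {"slide": [0,-0.1,0],"turn": [0,0,0],"grip": 1},
  {"slide": [0,-0.113,0],"turn": [0,0,0],"grip": 1},
  {"slide": [0,-0.113,0],"turn": [0,0,0],"grip": 1},
  {"slide": [0,-0.113,-0.1],"turn": [0,0,0],"grip": 1},
  {"slide": [0,-0.113,-0.2],"turn": [0,0,0],"grip": 1},
  {"slide": [0,-0.113,-0.3],"turn": [0,0,0],"grip": 1},
  {"slide": [0,-0.113,-0.4],"turn": [0,0,0],"grip": 1},
  {"slide": [0,-0.113,-0.5],"turn": [0,0,0],"grip": 1},
  {"slide": [0,-0.113,-0.5],"turn": [0,0,0],"grip": 1},
  {"slide": [0,-0.113,-0.5],"turn": [0,0,0],"grip": 1},
])

```text
time: 6.22
ee_pos: [0.5489, 0.0213, 0.1211]
eef_rot: [3.142, -0.002, 3.004]
ft_force: [-0.1, 0.5, 0.4]
gripper_width: 0.0245
grasp_force: 20.0
```

```bash
python3 - <<'E'
from station import env
from h import *
o=env.observe();print(o["ee_pos"],o["eef_rot"],o["ft_force"],o["gripper_width"],o["grasp_force"])
f=env.grab_frame("wrist");s=env.grab_frame("scene");np.savez("pics/w4.npz",**f);np.savez("pics/s4.npz",**s)
a=cv2.resize(f["color"][150:410,150:410],(400,400));b=cv2.resize(s["color"][145:245,232:332],(400,400),interpolation=cv2.INTER_CUBIC)
cv2.imwrite("pics/c4.png",np.hstack([a,b])[:,:,::-1])
E
```

```text
[0.54887008 0.02133972 0.12106513] [ 3.14157272e+00 -2.28354563e-03  3.00353187e+00] [-0.12970119  0.46892611  0.44058023] 0.024540459512459815 19.96581124057002
```

View pics/c4.png

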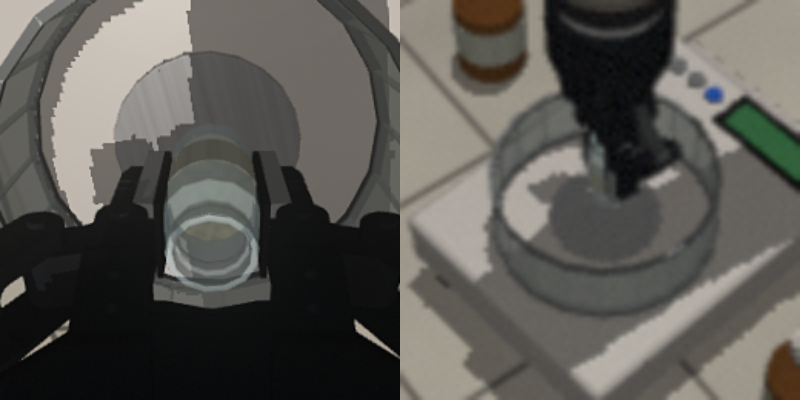

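The vial is above the pan inside the ring, roughly centred. Lowering gently.

Call:
apply_moves([
  {"slide": [0,0,-0.03],"turn": [0,0,0],"grip": 1},
  {"slide": [0,0,-0.06],"turn": [0,0,0],"grip": 1},
  {"slide": [0,0,-0.09],"turn": [0,0,0],"grip": 1},
  {"slide": [0,0,-0.12],"turn": [0,0,0],"grip": 1},
  {"slide": [0,0,-0.14],"turn": [0,0,0],"grip": 1},
  {"slide": [0,0,-0.14],"turn": [0,0,0],"grip": 1},
  {"slide": [0,0,-0.14],"turn": [0,0,0],"grip": 1},
])

```text
time: 6.9
ee_pos: [0.5495, 0.0198, 0.1006]
eef_rot: [-3.141, -0.0, 3.002]
ft_force: [0.0, -0.6, -0.3]
gripper_width: 0.0251
grasp_force: 20.0
```

Call:
apply_moves([
  {"slide": [0,0,-0.005],"turn": [0,0,0],"grip": 1},
  {"slide": [0,0,-0.01],"turn": [0,0,0],"grip": 1},
  {"slide": [0,0,-0.015],"turn": [0,0,0],"grip": 1},
  {"slide": [0,0,-0.015],"turn": [0,0,0],"grip": 1},
  {"slide": [0,0,-0.015],"turn": [0,0,0],"grip": 1},
])

```text
time: 7.32
ee_pos: [0.5497, 0.0199, 0.0987]
eef_rot: [3.141, 0.0, 3.002]
ft_force: [-0.4, -0.5, 0.5]
gripper_width: 0.025
grasp_force: 20.0
```

Call:
apply_moves([
  {"slide": [0,0,-0.005],"turn": [0,0,0],"grip": 1},
  {"slide": [0,0,-0.008],"turn": [0,0,0],"grip": 1},
  {"slide": [0,0,-0.008],"turn": [0,0,0],"grip": 1},
  {"slide": [0,0,-0.008],"turn": [0,0,0],"grip": 1},
])

```text
time: 7.65
ee_pos: [0.5497, 0.02, 0.0974]
eef_rot: [3.141, 0.0, 3.002]
ft_force: [-0.2, -0.9, 0.7]
gripper_width: 0.0248
grasp_force: 20.0
```

```bash
python3 - <<'E'
from station import env
import numpy as np
F=[]
for i in range(6): env.grab_frame("top"); o=env.observe();F.append(o["ft_force"])
print(np.mean(F,0),o["ee_pos"])
E
```

```text
[ 0.1690285  -0.19240048  0.11974295] [0.54965203 0.01994293 0.09742888]
```

Call:
apply_moves([
  {"slide": [0,0,-0.004],"turn": [0,0,0],"grip": 1},
  {"slide": [0,0,-0.007],"turn": [0,0,0],"grip": 1},
  {"slide": [0,0,-0.007],"turn": [0,0,0],"grip": 1},
  {"slide": [0,0,-0.007],"turn": [0,0,0],"grip": 1},
])

```text
time: 8.28
ee_pos: [0.5497, 0.0199, 0.0965]
eef_rot: [3.141, 0.0, 3.002]
ft_force: [-0.4, -0.2, 2.5]
gripper_width: 0.0245
grasp_force: 20.2
```

```bash
python3 - <<'E'
from station import env
import numpy as np
F=[]
for i in range(6): env.grab_frame("top"); o=env.observe();F.append(o["ft_force"])
print(np.mean(F,0),o["ee_pos"])
E
```

```text
[-0.5736714  -0.10531954  1.96055799] [0.54967752 0.01993567 0.09643271]
```

Contact is made at about 2 N. Releasing.

Call:
apply_moves([
  {"slide": [0,0,0],"turn": [0,0,0],"grip": 0.35},
  {"slide": [0,0,0],"turn": [0,0,0],"grip": 0.25},
  {"slide": [0,0,0],"turn": [0,0,0],"grip": 0.1},
  {"slide": [0,0,0],"turn": [0,0,0],"grip": 0},
  {"slide": [0,0,0],"turn": [0,0,0],"grip": -0.2},
  {"slide": [0,0,0],"turn": [0,0,0],"grip": -0.4},
  {"slide": [0,0,0],"turn": [0,0,0],"grip": -0.5},
  {"slide": [0,0,0],"turn": [0,0,0],"grip": -0.5},
  {"slide": [0,0,0],"turn": [0,0,0],"grip": -0.5},
  {"slide": [0,0,0],"turn": [0,0,0],"grip": -0.5},
])

```text
time: 9.42
ee_pos: [0.5497, 0.0199, 0.0964]
eef_rot: [3.141, 0.0, 3.002]
ft_force: [-1.0, 0.2, 0.1]
gripper_width: 0.0638
grasp_force: 0.0
```

Call:
apply_moves([
  {"slide": [0,0,0],"turn": [0,0,0],"grip": -0.5},
  {"slide": [0,0,0.05],"turn": [0,0,0],"grip": -0.5},
  {"slide": [0,0,0.15],"turn": [0,0,0],"grip": -0.5},
  {"slide": [0,0,0.3],"turn": [0,0,0],"grip": -0.5},
  {"slide": [0,0,0.5],"turn": [0,0,0],"grip": -0.5},
  {"slide": [0,0,0.7],"turn": [0,0,0],"grip": -0.5},
  {"slide": [0,0,0.9],"turn": [0,0,0],"grip": -0.5},
  {"slide": [0,0,1],"turn": [0,0,0],"grip": -0.5},
  {"slide": [0,0,1],"turn": [0,0,0],"grip": -0.5},
  {"slide": [0,0,1],"turn": [0,0,0],"grip": -0.5},
])

```text
time: 10.25
ee_pos: [0.5501, 0.0199, 0.2476]
eef_rot: [3.141, 0.002, 3.002]
ft_force: [0.4, -0.2, -0.6]
gripper_width: 0.0642
grasp_force: 0.0
```

```bash
python3 - <<'E'
from station import env
from h import *
o=env.observe();print(o["ee_pos"],o["eef_rot"])
f=env.grab_frame("wrist");s=env.grab_frame("scene");np.savez("pics/w5.npz",**f);np.savez("pics/s5.npz",**s)
def px(f,p):
    q=(f["world_to_cam"]@np.r_[p,1])[:3];th=np.arctan2(np.hypot(q[0],q[1]),q[2]);return np.array([f["cx"],f["cy"]])+f["fx"]*th*q[:2]/np.hypot(*q[:2])
print(px(f,[.5497,.02,.14]),px(f,[.5497,.02,.082]))
u,v=px(f,[.5497,.02,.11]).astype(int);u0,v0=u-60,v-60;print(u0,v0)
a=cv2.resize(f["color"][v0:v0+120,u0:u0+120],(400,400),interpolation=cv2.INTER_CUBIC);b=cv2.resize(s["color"][145:225,245:325],(400,400),interpolation=cv2.INTER_CUBIC)
cv2.imwrite("pics/c5.png",np.hstack([a,b])[:,:,::-1])
E
```

```text
[0.55008325 0.01992774 0.2475578 ] [3.14055073e+00 2.22858289e-03 3.00181405e+00]
[286.50234941 206.47724102] [286.54129195 191.10412398]
226 137
```

View pics/c5.png

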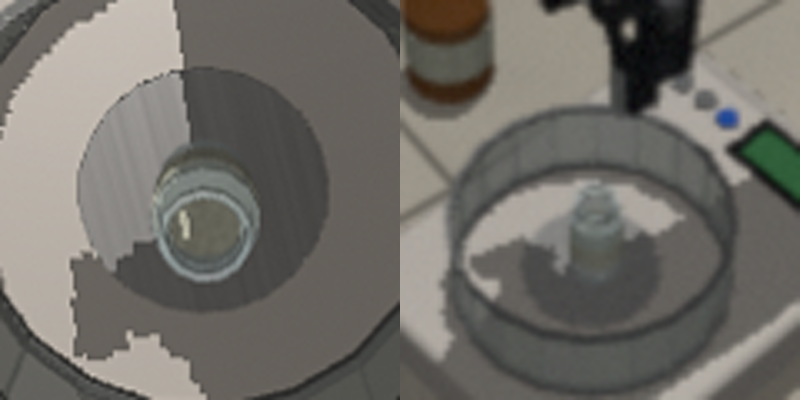

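The vial stands upright near the pan centre. Its rim is at wrist (288.1,207.5) and scene (284,183). Computing the mouth position and the pipette's pose and hook direction.

```bash
python3 - <<'E'
from h import *
T=dict(np.load("pics/top0.npz"));S=dict(np.load("pics/scene0.npz"));W=dict(np.load("pics/w5.npz"))
w=ray(W,288.1,207.5,True)
print("mouth",plane(w,.14),tri(w,ray(S,284,183)))
print("hook",tri(ray(T,438,194.6),ray(S,197,105.75)))
y=(18,130,120),(35,255,255);b=(100,150,80),(125,255,255)
for n,I,r in(("t",T,(415,225,40,25)),("s",S,(222,75,25,25))):print(n,blobs(I["color"],*b,r,4)[0])
# stand outline, top plate
h=cv2.cvtColor(T["color"],cv2.COLOR_RGB2HSV)[175:275,390:455];print(h[70,30],h[20,33],h[70,60],h[20,5])
E
```

```text
mouth [0.55071194 0.0211438  0.14      ] (array([0.5483081 , 0.02105832, 0.1503546 ]), np.float64(0.0005504750922662952))
hook (array([ 0.58588782, -0.34853923,  0.15021842]), np.float64(0.000748272581287533))
t [(array([439.14, 242.43]), 21)]
s [(array([231.,  85.]), 9)]
[78 13 97] [78 13 96] [ 19  37 131] [ 20  39 131]
```

Call:
apply_moves([
  {"slide": [0,-0.15,0.1],"turn": [0,0,0],"grip": -1},
  {"slide": [0,-0.35,0.15],"turn": [0,0,0],"grip": -1},
  {"slide": [0,-0.55,0.15],"turn": [0,0,0],"grip": -1},
  {"slide": [0,-0.75,0.15],"turn": [0,0,0],"grip": -1},
  {"slide": [0,-1,0.15],"turn": [0,0,0],"grip": -1},
])

```text
time: 10.77
ee_pos: [0.549, -0.1294, 0.2673]
eef_rot: [3.14, -0.003, 3.005]
ft_force: [0.3, 0.5, 0.5]
gripper_width: 0.0855
grasp_force: 0.0
```

Call:
apply_moves([
  {"slide": [0,-0.25,0],"turn": [0,0,0],"grip": -1},
  {"slide": [0,-0.5,0],"turn": [0,0,0],"grip": -1},
  {"slide": [0,-0.75,0],"turn": [0,0,0],"grip": -1},
  {"slide": [0,-1,0],"turn": [0,0,0],"grip": -1},
  {"slide": [0,-1,0],"turn": [0,0,0],"grip": -1},
])

```text
time: 11.18
ee_pos: [0.5456, -0.2898, 0.2673]
eef_rot: [-3.135, -0.003, 2.99]
ft_force: [-0.7, -0.1, 0.8]
gripper_width: 0.0855
grasp_force: 0.0
```

Call:
apply_moves([
  {"slide": [-0.1,-0.2,0],"turn": [0,0,0],"grip": -1},
  {"slide": [-0.2,-0.4,0],"turn": [0,0,0],"grip": -1},
  {"slide": [-0.2,-0.4,0],"turn": [0,0,0],"grip": -1},
  {"slide": [-0.2,-0.4,0],"turn": [0,0,0],"grip": -1},
])

```text
time: 11.52
ee_pos: [0.517, -0.3423, 0.2674]
eef_rot: [-3.141, -0.003, 2.996]
ft_force: [0.5, 0.8, 0.3]
gripper_width: 0.0851
grasp_force: 0.0
```

```bash
python3 - <<'E'
from station import env
from h import *
T=dict(np.load("pics/top0.npz"));S=dict(np.load("pics/scene0.npz"))
print("blue",tri(ray(T,439.14,242.43),ray(S,231,85)))
f=env.grab_frame("wrist");np.savez("pics/w6.npz",**f);o=env.observe();print(o["ee_pos"],o["eef_rot"])
def px(f,p):
    q=(f["world_to_cam"]@np.r_[p,1])[:3];th=np.arctan2(np.hypot(q[0],q[1]),q[2]);return np.array([f["cx"],f["cy"]])+f["fx"]*th*q[:2]/np.hypot(*q[:2])
p=px(f,[.559,-.3415,.17]);print(p)
u0=int(np.clip(p[0]-80,0,400));v0=int(np.clip(p[1]-60,0,300));print(u0,v0)
bl,m=blobs(f["color"],(18,130,120),(35,255,255),(u0,v0,160,120),8);print(bl)
cv2.imwrite("pics/c6.png",cv2.resize(f["color"][v0:v0+120,u0:u0+160,::-1],(800,600),interpolation=cv2.INTER_CUBIC))
E
```

```text
blue (array([ 0.47000025, -0.34156476,  0.17006979]), np.float64(0.001406968969928969))
[ 0.51865883 -0.3400986   0.2673869 ] [ 3.14036280e+00 -2.42269010e-03  2.99981112e+00]
[295.05867215 260.49058433]
215 200
[]
```

View pics/c6.png

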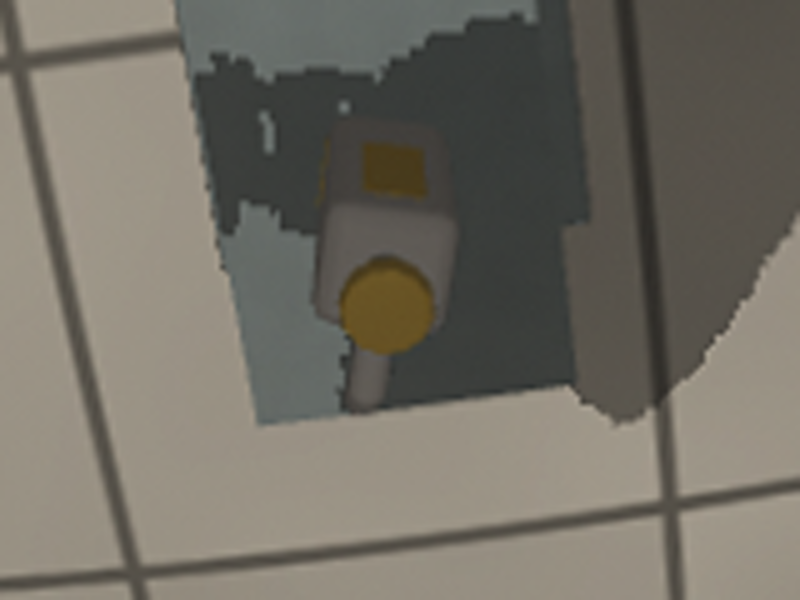

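The wrist crop shows the yellow button at crop (388,306), the hook tip at (365,400), and the handle's near top edge from (332,208) to (455,215).

```bash
python3 - <<'E'
from h import *
f=dict(np.load("pics/w6.npz"));T=dict(np.load("pics/top0.npz"));S=dict(np.load("pics/scene0.npz"))
P=lambda x,y,z:plane(ray(f,215+x/5,200+y/5,True),z)
b=P(388,306,.168);h=P(365,402,.145);e=P(455,215,.15)-P(332,208,.15);k=P(460,235,.15)-P(320,232,.15)
w=ray(f,215+388/5,200+306/5,True)
print(b,h,tri(w,ray(T,438.12,205.31)),tri(w,ray(T,438.12,205.31),ray(S,204.5,97.5)))
print("yaw hook",np.arctan2(*(h-b)[1::-1]),"edge",e,np.arctan2(-e[0],e[1]))
# stand plate left edge & lower edge
a=P(260,425,.097);c=P(190,70,.097);d=P(570,385,.097);print(np.arctan2(*(a-c)[1::-1]),np.arctan2(-(d-a)[0],(d-a)[1]))
E
```

```text
[ 0.56022932 -0.34364343  0.168     ] [ 0.58911722 -0.35154727  0.145     ] (array([ 0.55935192, -0.34284058,  0.1681898 ]), np.float64(0.0010633214150433984)) (array([ 0.55915858, -0.34281207,  0.17001552]), np.float64(0.0015437504743865344))
yaw hook -0.2670677013751809 edge [0.00433919 0.02067347 0.        ] -0.20688842242290373
0.008944425112548554 -0.003904482878019802
```

Call:
apply_moves([
  {"slide": [0.13,-0.01,0],"turn": [0,0,-0.1],"grip": -1},
  {"slide": [0.27,-0.02,0],"turn": [0,0,-0.2],"grip": -1},
  {"slide": [0.27,-0.02,0],"turn": [0,0,-0.2],"grip": -1},
  {"slide": [0.27,-0.02,-0.15],"turn": [0,0,-0.2],"grip": -1},
  {"slide": [0.27,-0.02,-0.3],"turn": [0,0,-0.2],"grip": -1},
  {"slide": [0.27,-0.02,-0.45],"turn": [0,0,-0.2],"grip": -1},
  {"slide": [0.27,-0.02,-0.6],"turn": [0,0,-0.2],"grip": -1},
  {"slide": [0.27,-0.02,-0.6],"turn": [0,0,-0.2],"grip": -1},
  {"slide": [0.27,-0.02,-0.6],"turn": [0,0,-0.2],"grip": -1},
])

```text
time: 12.32
ee_pos: [0.5598, -0.341, 0.1773]
eef_rot: [3.14, -0.004, 2.904]
ft_force: [-0.4, -0.4, -0.5]
gripper_width: 0.0851
grasp_force: 0.0
```

Call:
apply_moves([
  {"slide": [0,0,-0.1],"turn": [0,0,0],"grip": -1},
  {"slide": [0,0,-0.2],"turn": [0,0,0],"grip": -1},
  {"slide": [0,0,-0.3],"turn": [0,0,0],"grip": -1},
  {"slide": [0,0,-0.4],"turn": [0,0,0],"grip": -1},
  {"slide": [0,0,-0.48],"turn": [0,0,0],"grip": -1},
  {"slide": [0,0,-0.48],"turn": [0,0,0],"grip": -1},
  {"slide": [0,0,-0.48],"turn": [0,0,0],"grip": -1},
])

```text
time: 12.9
ee_pos: [0.5606, -0.3429, 0.1074]
eef_rot: [3.141, 0.0, 2.902]
ft_force: [-1.0, 0.4, 0.1]
gripper_width: 0.0857
grasp_force: 0.0
```

Call:
apply_moves([
  {"slide": [0,0,0],"turn": [0,0,0],"grip": -0.5},
  {"slide": [0,0,0],"turn": [0,0,0],"grip": 0},
  {"slide": [0,0,0],"turn": [0,0,0],"grip": 0.2},
  {"slide": [0,0,0],"turn": [0,0,0],"grip": 0.4},
  {"slide": [0,0,0],"turn": [0,0,0],"grip": 0.6},
  {"slide": [0,0,0],"turn": [0,0,0],"grip": 1},
  {"slide": [0,0,0],"turn": [0,0,0],"grip": 1},
  {"slide": [0,0,0],"turn": [0,0,0],"grip": 1},
  {"slide": [0,0,0],"turn": [0,0,0],"grip": 1},
  {"slide": [0,0,0],"turn": [0,0,0],"grip": 1},
], grip_force=35)

```text
time: 13.73
ee_pos: [0.5604, -0.3433, 0.1074]
eef_rot: [-3.142, 0.001, 2.902]
ft_force: [-0.2, 0.4, 3.7]
gripper_width: 0.0236
grasp_force: 36.0
```

Call:
apply_moves([
  {"slide": [0,0,0.03],"turn": [0,0,0],"grip": 1},
  {"slide": [0,0,0.1],"turn": [0,0,0],"grip": 1},
  {"slide": [0,0,0.2],"turn": [0,0,0],"grip": 1},
  {"slide": [0,0,0.3],"turn": [0,0,0],"grip": 1},
  {"slide": [0,0,0.42],"turn": [0,0,0],"grip": 1},
  {"slide": [0,0,0.54],"turn": [0,0,0],"grip": 1},
  {"slide": [0,0,0.66],"turn": [0,0,0],"grip": 1},
  {"slide": [0,0,0.78],"turn": [0,0,0],"grip": 1},
  {"slide": [0,0,0.9],"turn": [0,0,0],"grip": 1},
  {"slide": [0,0,1],"turn": [0,0,0],"grip": 1},
  {"slide": [0,0,1],"turn": [0,0,0],"grip": 1},
])

```text
time: 14.65
ee_pos: [0.5613, -0.3441, 0.2609]
eef_rot: [-3.14, 0.006, 2.902]
ft_force: [0.4, -0.3, 1.0]
gripper_width: 0.0239
grasp_force: 35.6
```

Call:
apply_moves([
  {"slide": [0,0,0.07],"turn": [0,0,0],"grip": 1},
  {"slide": [0,0,0.15],"turn": [0,0,0],"grip": 1},
  {"slide": [0,0,0.2],"turn": [0,0,0],"grip": 1},
  {"slide": [0,0,0.2],"turn": [0,0,0],"grip": 1},
  {"slide": [0,0,0.2],"turn": [0,0,0],"grip": 1},
])

```text
time: 15.07
ee_pos: [0.5602, -0.3432, 0.2871]
eef_rot: [-3.142, 0.0, 2.902]
ft_force: [0.3, 0.6, -0.3]
gripper_width: 0.0236
grasp_force: 35.6
```

```bash
python3 - <<'E'
from station import env
from h import *
o=env.observe();print(o["ee_pos"],o["eef_rot"],o["ft_force"])
for n in("top","scene","wrist"):
    f=env.grab_frame(n);np.savez(f"pics/{n[0]}7.npz",**f)
    if n!="wrist":
        M=f["world_to_cam"]
        for z in (-.093,-.053,0):
            q=(M@np.r_[o["ee_pos"]+[0,0,z],1])[:3];p=q[:2]/q[2]*f["fx"]+[f["cx"],f["cy"]];print(n,z,p)
        u,v=p.astype(int)
        print(blobs(f["color"],(15,110,40),(35,255,255),(u-60,v-50,120,110),3)[0])
    else: print(blobs(f["color"],(15,110,40),(35,255,255),(200,130,200,290),3)[0])
E
```

```text
[ 0.56020379 -0.34321406  0.28712432] [-3.14157192e+00  4.82406329e-04  2.90181331e+00] [ 0.28242033  0.5530041  -0.26953562]
top -0.093 [442.54479137 203.86554111]
top -0.053 [448.99523481 202.52670782]
top 0 [458.37771903 200.57930958]
[(array([446.38, 203.62]), 8), (array([460., 206.]), 5)]
scene -0.093 [203.04885281  91.18614642]
scene -0.053 [200.74672897  79.80881071]
scene 0 [197.48667328  63.69727607]
[(array([158.05,  31.93]), 872), (array([205.5,  14. ]), 4), (array([204.92,  25.53]), 88), (array([166.67,  43.33]), 3), (array([164.6,  49.6]), 5), (array([199.25,  67.75]), 4), (array([201.25,  80.31]), 16), (array([235.55, 117.36]), 11)]
[(array([287.4 , 224.74]), 164), (array([287.27, 265.94]), 791), (array([287.41, 334.9 ]), 1262)]
```

The pipette is held, with the tip about 95 mm below the TCP at z≈0.19. Carrying it over the ring at this height.

Call:
apply_moves([
  {"slide": [0,0.06,0.05],"turn": [0,0,0],"grip": 1},
  {"slide": [0,0.18,0.05],"turn": [0,0,0],"grip": 1},
  {"slide": [0,0.32,0.05],"turn": [0,0,0],"grip": 1},
  {"slide": [0,0.46,0.05],"turn": [0,0,0],"grip": 1},
  {"slide": [0,0.6,0.05],"turn": [0,0,0],"grip": 1},
  {"slide": [0,0.74,0.05],"turn": [0,0,0],"grip": 1},
  {"slide": [0,0.88,0.05],"turn": [0,0,0],"grip": 1},
  {"slide": [0,1,0.05],"turn": [0,0,0],"grip": 1},
])

```text
time: 15.88
ee_pos: [0.5601, -0.1905, 0.2946]
eef_rot: [3.14, -0.0, 2.903]
ft_force: [0.0, -0.0, -0.3]
gripper_width: 0.0235
grasp_force: 35.6
```

Call:
apply_moves([
  {"slide": [-0.01,0.14,0],"turn": [0,0,0],"grip": 1},
  {"slide": [-0.02,0.28,0],"turn": [0,0,0],"grip": 1},
  {"slide": [-0.03,0.42,0],"turn": [0,0,0],"grip": 1},
  {"slide": [-0.04,0.56,0],"turn": [0,0,0],"grip": 1},
  {"slide": [-0.05,0.7,0],"turn": [0,0,0],"grip": 1},
  {"slide": [-0.06,0.84,0],"turn": [0,0,0],"grip": 1},
  {"slide": [-0.067,0.95,0],"turn": [0,0,0],"grip": 1},
  {"slide": [-0.067,1,0],"turn": [0,0,0],"grip": 1},
])

```text
time: 16.55
ee_pos: [0.5498, -0.0392, 0.2945]
eef_rot: [3.14, -0.001, 2.906]
ft_force: [0.3, -0.2, -1.0]
gripper_width: 0.0238
grasp_force: 35.6
```

Call:
apply_moves([
  {"slide": [0,0.14,0],"turn": [0,0,0],"grip": 1},
  {"slide": [0,0.27,0],"turn": [0,0,0],"grip": 1},
  {"slide": [0,0.36,0],"turn": [0,0,0],"grip": 1},
  {"slide": [0,0.42,0],"turn": [0,0,0],"grip": 1},
  {"slide": [0,0.425,0],"turn": [0,0,0],"grip": 1},
  {"slide": [0,0.425,0],"turn": [0,0,0],"grip": 1},
  {"slide": [0,0.425,0],"turn": [0,0,0],"grip": 1},
])

```text
time: 17.13
ee_pos: [0.5501, 0.0191, 0.2944]
eef_rot: [-3.141, 0.0, 2.9]
ft_force: [-0.3, -0.5, -0.5]
gripper_width: 0.0235
grasp_force: 35.6
```

```bash
cat > tip.py <<'E'
from station import env
from h import *
import sys
o=env.observe();print(o["ee_pos"].round(4),o["eef_rot"].round(3),o["gripper_width"])
def px(f,p,fish):
    q=(f["world_to_cam"]@np.r_[p,1])[:3];n=np.hypot(*q[:2]);return np.array([f["cx"],f["cy"]])+f["fx"]*(np.arctan2(n,q[2])/n if fish else 1/q[2])*q[:2]
F={}
for n in("top","scene","wrist"):
    f=F[n]=env.grab_frame(n);fi=n=="wrist";np.savez(f"pics/{n[0]}{sys.argv[1]}.npz",**f)
    a=px(f,o["ee_pos"]-[0,0,.0954],fi);b=px(f,o["ee_pos"]-[0,0,.0554],fi);print(n,"tip exp",a.round(1),"40mm up",b.round(1))
    u0,v0=np.minimum(a,b).astype(int)-25;w,h=(abs(a-b)+50).astype(int)
    l,m=blobs(f["color"],(15,90,30),(38,255,255),(u0,max(v0,0),w,h),3);print(l)
    p=cv2.findNonZero(m)
    if p is not None:
        p=p[:,0];d=(a-b)/np.linalg.norm(a-b);s=p@d;print("extreme",p[s>s.max()-1.5].mean(0),"pred s",(a@d-s.max()).round(2))
E
python3 tip.py 8
```

```text
[0.5501 0.0191 0.2944] [-3.141  0.     2.9  ] 0.023543486505473485
top tip exp [289.7 209.4] 40mm up [290.  208.3]
[]
scene tip exp [283.2 170.9] 40mm up [283.1 160.4]
[(array([278.2, 138.1]), 20), (array([259.33, 140.  ]), 3), (array([261., 148.]), 3), (array([259.33, 151.33]), 3), (array([283.12, 161.2 ]), 25), (array([259.75, 161.25]), 4)]
extreme [283.33333333 167.33333333] pred s 2.94
wrist tip exp [286.6 211.4] 40mm up [286.5 228.1]
[(array([287.36, 224.87]), 168), (array([288., 251.]), 23)]
extreme [287.2 212.6] pred s 0.62
```

Call:
apply_moves([
  {"slide": [0,0.01,-0.04],"turn": [0,0,0],"grip": 1},
  {"slide": [0,0.01,-0.08],"turn": [0,0,0],"grip": 1},
  {"slide": [0,0.01,-0.12],"turn": [0,0,0],"grip": 1},
  {"slide": [0,0.01,-0.16],"turn": [0,0,0],"grip": 1},
  {"slide": [0,0.01,-0.2],"turn": [0,0,0],"grip": 1},
  {"slide": [0,0.01,-0.24],"turn": [0,0,0],"grip": 1},
  {"slide": [0,0.01,-0.28],"turn": [0,0,0],"grip": 1},
  {"slide": [0,0.01,-0.31],"turn": [0,0,0],"grip": 1},
  {"slide": [0,0.01,-0.32],"turn": [0,0,0],"grip": 1},
  {"slide": [0,0.01,-0.32],"turn": [0,0,0],"grip": 1},
  {"slide": [0,0.01,-0.32],"turn": [0,0,0],"grip": 1},
  {"slide": [0,0.01,-0.32],"turn": [0,0,0],"grip": 1},
])

```text
time: 18.28
ee_pos: [0.5504, 0.0222, 0.2467]
eef_rot: [3.141, 0.001, 2.902]
ft_force: [-0.3, -0.7, -0.8]
gripper_width: 0.0236
grasp_force: 35.6
```

```bash
python3 tip.py 9; python3 - <<'E'
import numpy as np,cv2
f=dict(np.load("pics/s9.npz"))["color"][160:215,265:303];h=cv2.cvtColor(f,cv2.COLOR_RGB2HSV)
g=cv2.cvtColor(f,cv2.COLOR_RGB2GRAY)
print(g[8:40,8:29])
w=dict(np.load("pics/w9.npz"))["color"];g=cv2.cvtColor(w,cv2.COLOR_RGB2GRAY)[186:230:2,260:316:2];print(g)
E
```

```text
[0.5504 0.0222 0.2467] [3.141e+00 1.000e-03 2.902e+00] 0.02364748003172556
top tip exp [288.  210.6] 40mm up [288.3 209.5]
[]
scene tip exp [283.8 183.5] 40mm up [283.8 173.8]
[(array([279.38, 153.31]), 13), (array([259.33, 161.  ]), 3), (array([283.96, 174.7 ]), 27)]
extreme [284.  179.5] pred s 3.52
wrist tip exp [286.5 211.4] 40mm up [286.4 228.2]
[(array([287.28, 225.22]), 169), (array([287.5, 251. ]), 24)]
extreme [287.2 212.6] pred s 0.61
[[ 83  81  81  90 100 102 104 103  98  84  52  47  52  75  99 100  91  90
   81  75  82]
 [ 96  97  94  99 106 104 107 107 105  93  58  49  60  88 104 104 106 104
  101  97  98]
 [ 99  98 100 104 107 107 106 107 102  88  63  54  65  91 104 105 104 105
  102 100 102]
 [ 99 102 103 104 106 106 106 106 105  99  75  73  79  91 104 105 104 106
  103  99 104]
 [106 104 103 103 106 106 108 107 107  99  78  75  80  95 104 105 105 105
  102  99 104]
 [104 102 100 102 106 108 106 106 108 101  80  75  81  94 104 105 105 104
  104  98 103]
 [105 102 101 102 107 105 106 108 107 100  82  77  80  96 104 105 106 105
  103  98 104]
 [105 105 104 101 105 107 10
[... 4072 characters left out ...]
 79  82  80  79  80  79  80  89 149 120  92 103 101  66  66  84 144 120
   76  73  77  77  76  79  75  77  75  97]
 [ 79  82  82  79  80  79  81  79  82 131 156 144  81  66  66  72  91  76
   78  75  77  77  75  79  76  78 100 104]
 [ 88  79  81  80  78  80  79  80  78  79  76 105  61  65  66  64  77  78
   77  77  74  78  76  77  78  99 104 104]
 [106  99  79  80  78  80  79  80  79  79  81  78  64  65  66  64  70  76
   78  76  74  78  76  75  99 104 103 103]
 [106 106 106  85  78  78  78  79  79  79  80  74  64  66  66  64  65  77
   77  77  75  75  93 105 104 103 104 104]
 [106 106 105 106 102  87  81  78  79  79  79  66  65  66  64  63  63  77
   75  78  93 105 104 103 103 104 103 103]]
```

The tip is about 11 mm above the rim, with a lateral offset of about 1.3 mm in +y. One small correction, then I'll settle and check.

Call:
apply_moves([
  {"slide": [0,-0.005,0],"turn": [0,0,0],"grip": 1},
  {"slide": [0,-0.009,0],"turn": [0,0,0],"grip": 1},
  {"slide": [0,-0.009,0],"turn": [0,0,0],"grip": 1},
  {"slide": [0,-0.009,0],"turn": [0,0,0],"grip": 1},
  {"slide": [0,-0.009,0],"turn": [0,0,0],"grip": 1},
  {"slide": [0,-0.009,0],"turn": [0,0,0],"grip": 1},
  {"slide": [0,-0.009,0],"turn": [0,0,0],"grip": 1},
  {"slide": [0,-0.009,0],"turn": [0,0,0],"grip": 1},
])

```text
time: 19.1
ee_pos: [0.55, 0.0208, 0.2463]
eef_rot: [3.142, -0.0, 2.902]
ft_force: [0.0, 0.2, -0.5]
gripper_width: 0.0233
grasp_force: 35.6
```

```bash
python3 - <<'E'
from station import env
import numpy as np
o=env.observe();print(o["ee_pos"],o["eef_rot"],o["grasp_force"],abs(o["qd"]).max())
if np.hypot(*(o["ee_pos"][:2]-[.5504,.0207]))<.003 and abs(o["ee_pos"][2]-.2465)<.003: print(env.finish_job())
E
```

```text
[0.55004614 0.02084752 0.24631338] [ 3.14151285e+00 -7.90217583e-05  2.90192307e+00] 35.583216547966 0.0018947301419227464
the job is handed in; nothing more can be done
None
```

The job is handed in at about 19 s, with no verdict returned: the open vial stands upright near the pan's centre, and the yellow pipette is held still and upright with its tip about 11 mm above the vial's mouth, roughly centred.

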